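# Shut the filled sample vial, open the next

### The job

Three hinged-cap sample vials stand in the rack. First press the open cap of the shortest vial shut until it snaps fully home, gently enough that the vial's sprung seat never bottoms; then flick up the cap of the tallest vial and swing it well back past upright so that it stays open for the next juice sample. Leave the middle-height vial shut and do not shove the cups, counter or thermometer nearby about.

Things in the scene. Friction and masses are not known exactly. Their poses are not given: they have to be found in the camera images.
- rack: fixed stainless sample rack, 78 x 260 mm, deck top at 44 mm; origin at the centre of its underside, y along the row of three holes (80 mm apart, each with a coil-sprung seat), x towards the side where the caps are hinged (roughly away from the robot)
- vial_short_rim (a point): centre of the rim of the shortest of three white sample vials in the rack, at z = 94 mm when unpressed; tube 34 mm in diameter, 70 mm high, upright, x towards its hinge, so its thumb lip points to -x. It cannot turn or be pulled up, but stands on a coil spring and sinks when pressed
- vial_short (a joint): how far the shortest vial is pushed down on its sprung seat (m): 0 = up (as it starts), 0.018 = coil bottomed. The spring starts to yield at about 1.5 N and gives about 1 mm per newton; pressing a cap home sinks the vial several mm before the cap snaps
- cap_short (a joint): angle of the shortest vial's grey hinged cap: 0 = shut and snapped home, grows as it opens to the stop at 2.3; 1.57 = upright. A sprung snap catch at the front holds it shut: a cap just laid down rests on the catch at about 0.16; pressing or lifting the lip with about 8 to 10 N passes it. Elsewhere the cap stays where it is left
- cap_short_lip (a point): centre of the thumb lip of the shortest vial's cap: 16 mm wide (y), 6 mm thick (z), standing out 19 mm past the cap disc. Turns with the cap: x points from lip to hinge, z out of the cap's outer face. 46 mm from the hinge axis and 3 mm above it when shut; the lip's free end is 57 mm from the axis
- cap_short_hinge (a point): point on the hinge axis of the shortest vial's cap, level with the rim and 20 mm behind the tube's centre; the axis runs along the vial's y. The cap disc is 36 mm in diameter and 6 mm thick, its centre 20 mm from the axis; a snap tongue 8 mm wide hangs 11 mm below the lip's root
- vial_middle_rim (a point): centre of the rim of the middle-height of three white sample vials in the rack, at z = 114 mm when unpressed; tube 34 mm in diameter, 90 mm high, upright, x towards its hinge, so its thumb lip points to -x. It cannot turn or be pulled up, but stands on a coil spring and sinks when pressed
- vial_middle (a joint): how far the middle-height vial is pushed down on its sprung seat (m): 0 = up (as it starts), 0.018 = coil bottomed. The spring starts to yield at about 1.5 N and gives about 1 mm per newton; pressing a cap home sinks the vial several mm before the cap snaps
- cap_middle (a joint): angle of the middle-height vial's grey hinged cap: 0 = shut and snapped home, grows as it opens to the stop at 2.3; 1.57 = upright. A sprung snap catch at the front holds it shut: a cap just laid down rests on the catch at about 0.16; pressing or lifting the lip with about 8 to 10 N passes it. Elsewhere the cap stays where it is left
- cap_middle_lip (a point): centre of the thumb lip of the middle-height vial's cap: 16 mm wide (y), 6 mm thick (z), standing out 19 mm past the cap disc. Turns with the cap: x points from lip to hinge, z out of the cap's outer face. 46 mm from the hinge axis and 3 mm above it when shut; the lip's free end is 57 mm from the axis
- cap_middle_hinge (a point): point on the hinge axis of the middle-height vial's cap, level with the rim and 20 mm behind the tube's centre; the axis runs along the vial's y. The cap disc is 36 mm in diameter and 6 mm thick, its centre 20 mm from the axis; a snap tongue 8 mm wide hangs 11 mm below the lip's root
- vial_tall_rim (a point): centre of the rim of the tallest of three white sample vials in the rack, at z = 136 mm when unpressed; tube 34 mm in diameter, 112 mm high, upright, x towards its hinge, so its thumb lip points to -x. It cannot turn or be pulled up, but stands on a coil spring and sinks when pressed
- vial_tall (a joint): how far the tallest vial is pushed down on its sprung seat (m): 0 = up (as it starts), 0.018 = coil bottomed. The spring starts to yield at about 1.5 N and gives about 1 mm per newton; pressing a cap home sinks the vial several mm before the cap snaps
- cap_tall (a joint): angle of the tallest vial's grey hinged cap: 0 = shut and snapped home, grows as it opens to the stop at 2.3; 1.57 = upright. A sprung snap catch at the front holds it shut: a cap just laid down rests on the catch at about 0.16; pressing or lifting the lip with about 8 to 10 N passes it. Elsewhere the cap stays where it is left
- cap_tall_lip (a point): centre of the thumb lip of the tallest vial's cap: 16 mm wide (y), 6 mm thick (z), standing out 19 mm past the cap disc. Turns with the cap: x points from lip to hinge, z out of the cap's outer face. 46 mm from the hinge axis and 3 mm above it when shut; the lip's free end is 57 mm from the axis
- cap_tall_hinge (a point): point on the hinge axis of the tallest vial's cap, level with the rim and 20 mm behind the tube's centre; the axis runs along the vial's y. The cap disc is 36 mm in diameter and 6 mm thick, its centre 20 mm from the axis; a snap tongue 8 mm wide hangs 11 mm below the lip's root
- cup_near: bystander: closed screw-top sample cup, 49 mm in diameter and 49 mm high; origin at the centre of its underside; stands to the right of the rack, near the table's edge
- cup_far: bystander: closed screw-top sample cup, 49 mm in diameter and 49 mm high; origin at the centre of its underside; stands behind the rack
- tally_counter: bystander: round hand tally counter, 54 x 50 x 20 mm, lying behind the rack; origin at its underside
- probe_thermometer: bystander: probe thermometer, 178 mm long, lying behind the rack; origin at its underside

How it is judged:
On the way, in this order (a step that is already met when the one before it is completed fails the run):
1. the shortest vial's cap is snapped fully shut while the tallest is still shut (value of joint each of cap_short, cap_tall below 0.06 rad), for 0.2 s.
2. the tallest vial's cap is swung back past upright (value of joint cap_tall above 1.62 rad and value of joint cap_short below 0.06 rad), for 0.2 s.
At the end, for the whole second after the job is handed in: The caps of the shortest and the middle-height vial are snapped home (within 0.06 rad of shut), and the cap of the tallest vial stands open and still, past upright (beyond 1.62 rad) (all of step 2 and value of joint cap_middle below 0.06 rad and velocity of joint cap_tall between -0.1 and 0.1 rad/s); the robot touches nothing.
It fails at once if the middle-height vial's cap is opened (value of joint cap_middle above 0.15 rad).
It fails at once if a cup, the tally counter or the thermometer is shoved more than 30 mm (distance of any of cup_near, cup_far, tally_counter, probe_thermometer from where it was at the start of the episode above 0.03 m).
It fails at once if a vial is pressed so hard that its sprung seat bottoms (value of joint any of vial_short, vial_middle, vial_tall above 0.0175 m).
It also fails if it takes over 51 s, if anything falls off the work surface, if the arm or the gripper's body presses on something with over 40 N, if the wrist force passes 120 N, or if a joint passes its speed limit or range.

### The arm

A 6-joint arm with a two-finger parallel gripper is mounted at the origin on a cart in front of the work surface, level with it; the furniture and walls round the work are solid. World frame = base frame: x ahead of the robot, y to its left, z up, the work surface at z = 0. Lengths are in m, angles in rad, forces in N, time in s.
With the tool pointing down it reaches from about 0.3 to 0.775 m from the base axis. Payload 14.6 kg.
Tool frame: the origin (TCP) lies at the centre of the arm's flange, where the gripper is bolted on; the fingertips stand 199 mm ahead of it and the grasp point (between the pads) lies 180 mm ahead of it; z points along the fingers, y is the line along which they close (so a half turn about z gives the same grasp; the last joint's range is limited). The gripper opens to 94 mm and grips with 3 to 60 N. Pads are 16 mm wide; open, the fingers measure 119 mm over their backs; the gripper's body (75 mm by 177 mm) begins 78 mm behind the grasp point.
Start: joints at [1.227, 0.3, 1.521, -0, 1.321, -0.067], TCP at [0.15, 0.529, 0.405] pointing down, gripper open.
Joint ranges: [-3.03, 3.03], [-0.79, 2.21], [0.23, 2.52], [-1.04, 4.18], [0, 3.07], [-2.55, 2.55]. Speed limits (rad/s): [2.22, 2.22, 2.57, 3.14, 3.14, 3.14].

### API

Orientations are given as a unit quaternion [x, y, z, w].
In Python, from cell import arm, camera, camera_info gives the robot as it stands.
- The arm moves only by the tool move_arm, never from a script. Its argument "motion" is a list of rows, each a list of 5 numbers: the closure, from 0 (fully open) to 1 (shut), then the shift along the tool's x, y, z in m, then the turn about the tool's z in degrees. In form: [[fingers, x, y, z, twist], ...]. A call has 1 to 5 rows; each row is the pose to reach, as a shift and turn from the pose commanded when the call began, along the tool's axes at that moment; what a row does not reach only later rows make up. A row lasts 1/8 s, in which the tool goes at most 62.5 mm and 10.7 degrees, less where a joint would pass 70% of its speed; a pose out of reach is approached as far as the arm can. A call with a gripper value outside its range is refused whole. The fingers move at their own pace and stop on an object; the grip force is fixed at half the most. Time passes only in rows, so rows that repeat a pose let the fingers close. It gives the time, the measured TCP pose, the force, the opening and the grip force at its end, in the units of the state.
- arm.read_state(): the state, without advancing time (a new reading comes with each control period).
- camera(name): name is "side" or "top"; returns the picture (420x560x3 uint8, blue, green, red); there is no depth.
- camera_info(name): a dict with "fovy" (degrees; the focal length in pixels is half the picture's height over the tangent of half this angle, whatever the lens; pixels are square), "cx", "cy" (the principal point, pixels), "extrinsics" (4x4, takes a point from camera to world coordinates). Camera axes: x right, y down, z forward; pixel columns grow to the right and rows downward; lengths in m; the calibration is good to about 2 mm. A picture is of the moment at which its call begins. camera_info takes no time and is no camera call.
- arm.close_job(): hands the job in; it is judged then, once.
The state is a dict: "time": time; "joints": joint angles; "qd": joint speeds; "tau": joint torques, N m; "position": TCP position; "tcp_rot": TCP orientation; "ft_force": force on the tool from outside, world axes, zero at the start; "ft_torque": the same for the moment, N m; "finger_gap": finger opening in m; "grasp_force": force on a finger pad.
Only numpy, scipy, OpenCV 4.12 (cv2) and the standard library are available. Lean on these libraries where they do the work, as an engineer would, in place of code of your own. Each camera call takes 0.05 s, during which the arm holds its last target. There are 200 camera calls.

## Working session

There is one attempt and no reset: what is moved stays moved. The work goes in short steps, Python scripts to look and compute and a tool call to move; the robot and the scene stay as the last step left them, time stands still between calls to the robot, and variables do not carry over. Pictures are saved under pics/ and viewed, at most 10 in all, crops included, and the job is handed in when it is done.

Besides the shell and the picture viewer there is one more tool, called after ">>>" as name(argument=value, ...), one argument or row to a line, values as JSON. move_arm: Moves the arm, as the interface text tells. Its arguments: {"type":"object","properties":{"motion":{"type":"array"}},"required":["motion"]}

```bash
mkdir -p pics; python3 - <<'E'
from cell import arm,camera,camera_info
import cv2,numpy as np
np.set_printoptions(precision=4,suppress=True)
for n in("side","top"):
    cv2.imwrite(f"pics/{n}0.png",camera(n)); print(n,camera_info(n))
print(arm.read_state())
E
```

```text
side {'fovy': 52.143234704995606, 'cx': 284.8626768822164, 'cy': 206.62257280275398, 'extrinsics': array([[ 0.8512, -0.2315,  0.4711,  0.057 ],
       [-0.5246, -0.4055,  0.7486, -0.7452],
       [ 0.0178, -0.8843, -0.4665,  0.6505],
       [ 0.    ,  0.    ,  0.    ,  1.    ]])}
top {'fovy': 46.66326118948377, 'cx': 275.69992250681577, 'cy': 209.64273241566957, 'extrinsics': array([[-0.0199, -0.9851,  0.1709,  0.4036],
       [-0.9996,  0.0228,  0.0147,  0.0899],
       [-0.0183, -0.1706, -0.9852,  1.158 ],
       [ 0.    ,  0.    ,  0.    ,  1.    ]])}
{'time': 0.1, 'joints': array([ 1.2274,  0.3004,  1.5215, -0.    ,  1.3207, -0.0666]), 'qd': array([-0.001 , -0.0016, -0.0031,  0.    , -0.0027, -0.0003]), 'tau': array([  0.0002, -53.265 , -35.3278,   0.0709,   0.0236,  -0.    ]), 'position': array([0.1503, 0.529 , 0.4042]), 'tcp_rot': array([ 0.138 ,  0.9904, -0.0005, -0.0001]), 'ft_force': array([ 0.7138,  0.0623, -0.1332]), 'ft_torque': array([-0.0456,  0.0002,  0.008 ]), 'grasp_force': 0.0, 'finger_gap': 0.09375483710928535}
```

View pics/side0.png

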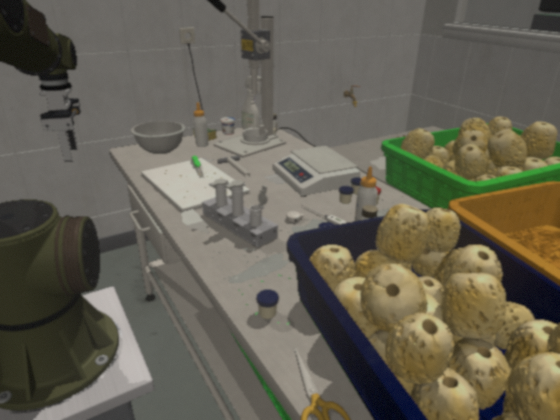

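View pics/top0.png

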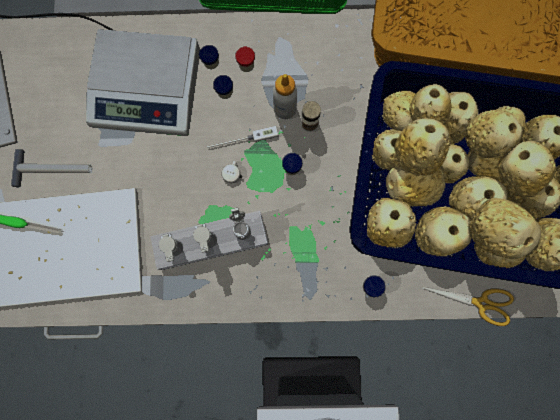

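The rack is at about (212,240) in the top picture, with three vials: two shut at (168,243) and (202,235), and an open one at (241,229) with its cap at (237,214). In the side picture the vials run from (221,190) to (257,215). I'll enlarge both.

```bash
python3 - <<'E'
import cv2
t=cv2.imread("pics/top0.png")[195:280,145:285]; s=cv2.imread("pics/side0.png")[165:255,190:290]
cv2.imwrite("pics/topc.png",cv2.resize(t,None,fx=5.7,fy=5.7,interpolation=2))
cv2.imwrite("pics/sidec.png",cv2.resize(s,None,fx=6.5,fy=6.5,interpolation=2))
E
```

```text
(no output)
```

View pics/topc.png

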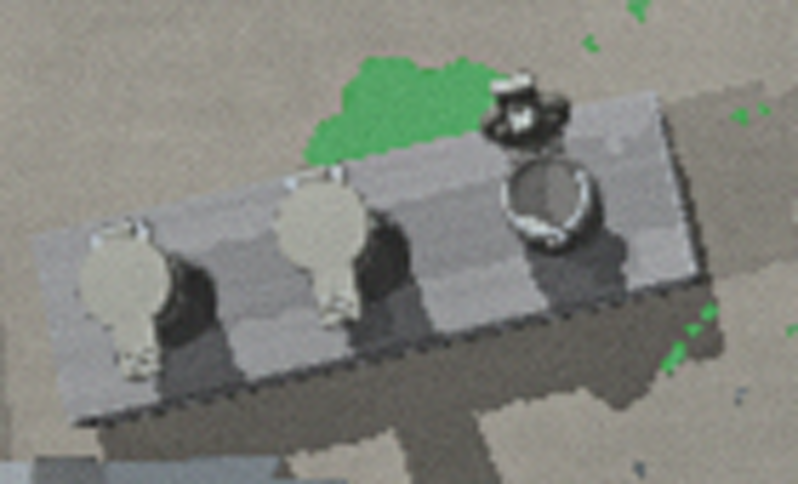

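View pics/sidec.png

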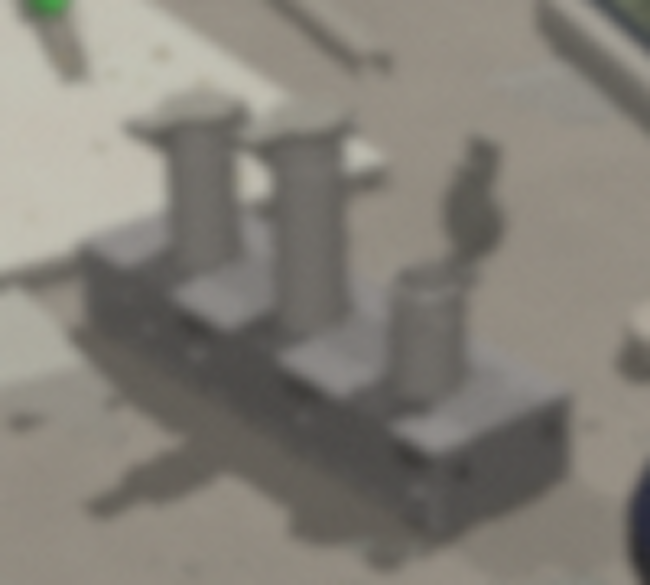

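The crops show that the centre vial is the tallest (cap (322,225) in the top crop), the left one is middle height (125,282), and the right, open one is the shortest (rim (548,203)). The deck corners are at (37,235), (655,95), (705,275) and (75,422). Next I turn these into positions.

```bash
cat > h.py <<'E'
import numpy as np
from cell import camera_info
np.set_printoptions(precision=4,suppress=True)
def K(n):
    i=camera_info(n); return 210/np.tan(np.radians(i["fovy"])/2),i["cx"],i["cy"],np.array(i["extrinsics"])
def ray(n,u,v,z):
    f,cx,cy,E=K(n); d=E[:3,:3]@[(u-cx)/f,(v-cy)/f,1]; o=E[:3,3]
    return o+d*(z-o[2])/d[2]
def proj(n,p):
    f,cx,cy,E=K(n); c=E[:3,:3].T@(np.array(p)-E[:3,3]); return np.array([cx+f*c[0]/c[2],cy+f*c[1]/c[2]])
def top(u,v,z): return ray("top",145+(u+.5)/5.7-.5,195+(v+.5)/5.7-.5,z)
def side(u,v,z): return ray("side",190+(u+.5)/6.5-.5,165+(v+.5)/6.5-.5,z)
E
python3 - <<'E'
from h import *
C=[top(u,v,.044)[:2] for u,v in[(37,235),(655,95),(705,275),(75,422)]]
C=np.array(C);print(C,"lengths",[np.linalg.norm(C[i]-C[i-1]) for i in range(4)],"centre",C.mean(0))
a=C[0]+C[3]-C[1]-C[2]; th=np.arctan2(-a[0],a[1]); print("yaw",th,np.degrees(th))
for n,p in dict(mid=(125,282,.12),tall=(322,225,.142),short=(548,203,.094),lipm=(138,362,.12),lipt=(338,308,.142)).items(): print(n,top(*p))
for n,p in dict(mid=(205,106,.12),tall=(303,122,.142),short=(436,280,.094),c1=(567,390,.044),c2=(432,455,.044),c3=(85,245,.044)).items(): print("side",n,side(*p))
E
```

```text
[[0.5421 0.3958]
 [0.5939 0.1442]
 [0.5199 0.125 ]
 [0.4663 0.3787]] lengths [np.float64(0.07767539632416759), np.float64(0.25689339408368767), np.float64(0.07642689635037814), np.float64(0.2592071360513239)] centre [0.5306 0.2609]
yaw 0.20563243153016691 11.781870457691442
mid [0.5141 0.3412 0.12  ]
tall [0.5313 0.2632 0.142 ]
short [0.544  0.1837 0.094 ]
lipm [0.4839 0.3357 0.12  ]
lipt [0.5005 0.2571 0.142 ]
side mid [0.5141 0.3393 0.12  ]
side tall [0.525  0.2583 0.142 ]
side short [0.548  0.1811 0.094 ]
side c1 [0.5931 0.1472 0.044 ]
side c2 [0.5175 0.1292 0.044 ]
side c3 [0.4654 0.3773 0.044 ]
```

```bash
cat >> h.py <<'E'
th=0.2; X=np.array([np.cos(th),np.sin(th)]); Y=np.array([-X[1],X[0]])
tall=np.array([.530,.261]); short=tall-.08*Y
from scipy.spatial.transform import Rotation as R
def go(st,base,dx,dy,tipz):
    """tool shift from state st to put fingertip at base+dx*X+dy*Y, z; then twist to align"""
    r=R.from_quat(st["tcp_rot"]).as_matrix(); p=np.r_[base+dx*X+dy*Y,tipz+.199]
    ty=np.arctan2(r[1,1],r[0,1]); tw=-np.degrees((th+np.pi/2-ty+np.pi/2)%np.pi-np.pi/2)
    return r.T@(p-st["position"]), "twist",tw, "tip err"
E
python3 - <<'E'
from h import *
from cell import arm
from scipy.optimize import least_squares
uv_t=np.array([145+513/5.7,195+85/5.7]); uv_s=np.array([190+483/6.5,165+148/6.5])
r=least_squares(lambda p:np.r_[proj("top",p)-uv_t,proj("side",p)-uv_s],[.57,.19,.14])
h=short+.02*X; d=r.x[:2]-h; print("lip end",r.x,r.cost,"rack rel hinge",d@X,d@Y,r.x[2]-.094)
for a in np.arange(1.2,2.3,.1):
    c=np.r_[h+X*(-np.cos(a)*.055),.094+.055*np.sin(a)]; print(round(a,1),proj("top",c)-uv_t,proj("side",c)-uv_s)
for n,u in dict(tally=(231,173,.02),cupf=(292,162,.049)).items():
    p=ray("top",*u); print(n,p,(p[:2]-h)@X,(p[:2]-h)@Y)
s=arm.read_state(); print(go(s,short,.10,0,.20))
E
```

```text
lip end [0.5802 0.1916 0.143 ] 0.2730973162830669 rack rel hinge 0.015426845763557365 0.0020413088710102196 0.049041852257924734
1.2 [ 4.0828 16.1856] [-8.8443  3.0934]
1.3 [ 3.4965 13.671 ] [-7.3674  1.968 ]
1.4 [ 2.9188 11.122 ] [-5.8528  1.0082]
1.5 [2.3564 8.5682] [-4.3172  0.2231]
1.6 [1.8158 6.039 ] [-2.777  -0.3802]
1.7 [1.3033 3.5639] [-1.2488 -0.7968]
1.8 [0.8246 1.1709] [ 0.2515 -1.0239]
1.9 [ 0.3851 -1.1128] [ 1.7085 -1.0611]
2.0 [-0.0107 -3.2621] [ 3.1076 -0.9099]
2.1 [-0.3584 -5.2538] [ 4.4351 -0.5736]
2.2 [-0.6548 -7.067 ] [ 5.6783 -0.0576]
tally [0.693  0.2126 0.02  ] 0.1301766418488792 0.0002243004396714314
cupf [0.7087 0.0658 0.049 ] 0.11637499346335071 -0.1468101299436994
(array([-0.564 , -0.1792,  0.0053]), 'twist', np.float64(-27.319620377566245), 'tip err')
```

>>> move_arm(
  motion=[
    [1, -0.06, -0.018, 0, -6],
    [1, -0.12, -0.036, 0, -12],
    [1, -0.18, -0.054, 0, -18],
    [1, -0.24, -0.072, 0, -24],
    [1, -0.3, -0.09, 0, -27.3],
  ],
)

```text
time: 0.72
position: [0.4152, 0.3595, 0.4045]
tcp_rot: [-0.101, 0.995, -0.0, -0.0]
ft_force: [-0.7, 0.5, 0.8]
finger_gap: 0.0476
grasp_force: 0.0
```

```bash
python3 -c "
from h import *
from cell import arm
s=arm.read_state(); print(s['time'],s['joints'],s['position'],go(s,short,.10,0,.20))"
```

```text
0.725 [ 0.6469  0.2983  1.5235  0.0001  1.3201 -1.1262] [0.4152 0.3595 0.4045] (array([-0.1925, -0.1998,  0.0054]), 'twist', np.float64(0.13073672769305053), 'tip err')
```

>>> move_arm(
  motion=[
    [1, -0.038, -0.04, 0, 0],
    [1, -0.077, -0.08, 0, 0],
    [1, -0.115, -0.12, 0, 0],
    [1, -0.154, -0.16, 0, 0],
    [1, -0.192, -0.2, 0, 0],
  ],
)

```text
time: 1.35
position: [0.6429, 0.2017, 0.4043]
tcp_rot: [-0.1, 0.995, -0.0, -0.0]
ft_force: [0.0, 0.7, -0.3]
finger_gap: 0.001
grasp_force: 0.0
```

>>> move_arm(
  motion=[
    [1, 0, 0, 0, 0],
    [1, 0, 0, 0, 0],
  ],
)

```text
time: 1.6
position: [0.6413, 0.2032, 0.4041]
tcp_rot: [-0.1, 0.995, 0.0, -0.001]
ft_force: [-0.3, -0.0, 0.4]
finger_gap: 0.0006
grasp_force: 0.0
```

```bash
python3 -c "
from h import *
from cell import arm
s=arm.read_state(); print(s['time'],s['joints'],s['position'],s['finger_gap'],go(s,short,.08,0,.125))"
```

```text
1.6 [ 0.2524  0.5833  1.1202  0.0002  1.4392 -1.518 ] [0.6413 0.2032 0.4041] 0.0005868672700652499 (array([ 0.0175, -0.0013,  0.0801]), 'twist', np.float64(-0.02318098149627764), 'tip err')
```

>>> move_arm(
  motion=[
    [1, 0, 0, 0.04, 0],
    [1, 0.01, -0.001, 0.079, 0],
    [1, 0.03, -0.001, 0.079, 0],
    [1, 0.042, -0.001, 0.079, 0],
    [1, 0.052, -0.001, 0.079, 0],
  ],
)

```text
time: 2.22
position: [0.5896, 0.1925, 0.3262]
tcp_rot: [-0.1, 0.995, 0.0, 0.0]
ft_force: [0.5, -0.3, 0.4]
finger_gap: 0.0006
grasp_force: 0.2
```

>>> move_arm(
  motion=[
    [1, 0.012, 0, 0, 0],
    [1, 0.024, 0, 0, 0],
    [1, 0.036, 0, 0, 0],
    [1, 0.048, 0, 0, 0],
    [1, 0.06, 0, 0, 0],
  ],
)

```text
time: 2.85
position: [0.5311, 0.1797, 0.3257]
tcp_rot: [-0.1, 0.995, 0.0, 0.0]
ft_force: [0.6, -0.6, 1.1]
finger_gap: 0.0004
grasp_force: 0.1
```

```bash
python3 - <<'E'
from h import *
from cell import arm,camera
import cv2
s=arm.read_state(); print(s['time'],s['position'],s['ft_force'],go(s,short,-.027,0,.125))
a=camera("side")[140:260,180:320]; b=camera("top")[190:280,180:285]
cv2.imwrite("pics/p1.png",np.hstack([cv2.resize(a,(490,420)),cv2.resize(b,(300,257)).copy() if 0 else cv2.copyMakeBorder(cv2.resize(b,(310,266)),0,154,0,0,0)]))
E
```

```text
2.85 [0.5311 0.1797 0.3257] [ 0.5696 -0.6105  1.0569] (array([ 0.012 , -0.0001,  0.0017]), 'twist', np.float64(-0.009460214441483893), 'tip err')
```

View pics/p1.png

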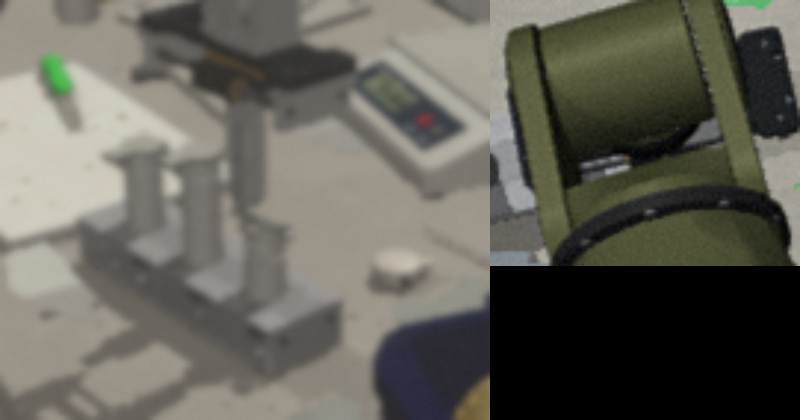

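The cap has swung forward (at (262,225) in the side crop), and the fingertip is over its lip at (248,205). Next I move over the lip and go down in steps.

>>> move_arm(
  motion=[
    [1, 0.006, 0, 0.004, 0],
    [1, 0.012, 0, 0.01, 0],
    [1, 0.012, 0, 0.015, 0],
    [1, 0.012, 0, 0.018, 0],
    [1, 0.012, 0, 0.018, 0],
  ],
)

```text
time: 3.58
position: [0.5203, 0.1774, 0.3075]
tcp_rot: [-0.1, 0.995, -0.0, -0.0]
ft_force: [-1.0, -0.6, 1.4]
finger_gap: 0.0003
grasp_force: 1.0
```

>>> move_arm(
  motion=[
    [1, 0, 0, 0.002, 0],
    [1, 0, 0, 0.004, 0],
    [1, 0, 0, 0.006, 0],
    [1, 0, 0, 0.006, 0],
  ],
)

```text
time: 4.08
position: [0.5202, 0.1774, 0.3017]
tcp_rot: [-0.1, 0.995, -0.0, -0.0]
ft_force: [-3.8, -2.0, 7.3]
finger_gap: 0.0006
grasp_force: 3.0
```

>>> move_arm(
  motion=[
    [1, 0, 0, 0.001, 0],
    [1, 0, 0, 0.002, 0],
    [1, 0, 0, 0.002, 0],
  ],
)

```text
time: 4.45
position: [0.5202, 0.1774, 0.2999]
tcp_rot: [-0.1, 0.995, -0.0, -0.0]
ft_force: [-3.9, -0.8, 7.7]
finger_gap: 0.0006
grasp_force: 3.7
```

>>> move_arm(
  motion=[
    [1, 0, 0, 0.001, 0],
    [1, 0, 0, 0.002, 0],
    [1, 0, 0, 0.002, 0],
  ],
)

```text
time: 4.82
position: [0.5202, 0.1774, 0.2976]
tcp_rot: [-0.1, 0.995, 0.0, 0.0]
ft_force: [-1.2, -0.2, 3.6]
finger_gap: 0.0007
grasp_force: 1.6
```

The force dropped from 7.7 to 3.6 N with the tip at 98.6 mm, which fits a shut cap with the vial sunk about 2 mm. I press slightly more to be sure, then retreat and look.

>>> move_arm(
  motion=[
    [1, 0, 0, 0.002, 0],
    [1, 0, 0, 0.004, 0],
    [1, 0, 0, 0.005, 0],
    [1, 0, 0, 0.005, 0],
  ],
)

```text
time: 5.32
position: [0.5202, 0.1774, 0.2928]
tcp_rot: [-0.1, 0.995, 0.0, 0.0]
ft_force: [-2.8, -0.3, 6.7]
finger_gap: 0.0
grasp_force: 3.6
```

>>> move_arm(
  motion=[
    [1, 0, 0, -0.02, 0],
    [1, 0, 0, -0.06, 0],
    [1, 0.05, 0, -0.1, 0],
    [0.5, 0.1, 0.03, -0.1, 0],
    [0.5, 0.1, 0.08, -0.1, 0],
  ],
)

```text
time: 5.95
position: [0.404, 0.2354, 0.393]
tcp_rot: [-0.099, 0.995, 0.0, 0.0]
ft_force: [1.9, 0.7, 0.3]
finger_gap: 0.0168
grasp_force: 0.0
```

```bash
python3 - <<'E'
from h import *
from cell import arm,camera
import cv2
s=arm.read_state(); print(s['time'],s['position'],s['ft_force'],s['finger_gap'],go(s,tall,-.028,0,.16))
a=camera("side")[160:250,185:290]; b=camera("top")[195:280,145:285]
cv2.imwrite("pics/p2.png",np.vstack([cv2.resize(a,(490,420))[:, :], cv2.resize(b,(490,180))*0])[:420]); cv2.imwrite("pics/p2t.png",b)
E
```

```text
5.95 [0.404  0.2354 0.393 ] [1.8631 0.7294 0.3444] 0.016835606015065202 (array([-0.1005,  0.0003,  0.0341]), 'twist', np.float64(-0.1240674218394281), 'tip err')
```

View pics/p2.png

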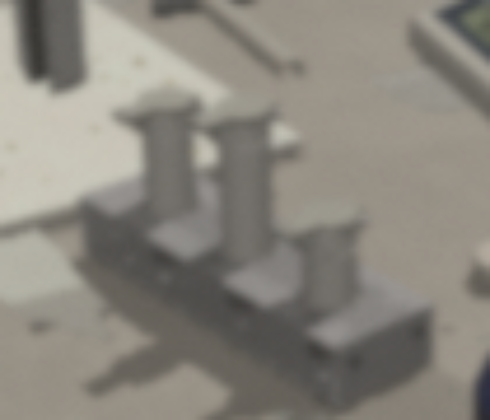

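The short vial's cap now lies flat and shut (side crop (335,215)), and the tall lip is at (210,120). Next I straddle the tall lip and pinch it.

>>> move_arm(
  motion=[
    [0.5, -0.04, 0, 0.01, 0],
    [0.5, -0.08, 0, 0.02, 0],
    [0.5, -0.098, 0, 0.03, 0],
    [0.5, -0.098, 0, 0.033, 0],
    [0.5, -0.098, 0, 0.033, 0],
  ],
)

```text
time: 6.68
position: [0.502, 0.2551, 0.3594]
tcp_rot: [-0.1, 0.995, -0.0, -0.0]
ft_force: [0.2, 0.1, -0.5]
finger_gap: 0.0472
grasp_force: 0.0
```

```bash
python3 - <<'E'
from h import *
from cell import arm,camera
import cv2
s=arm.read_state(); print(s['time'],s['position'],s['finger_gap'],go(s,tall,-.03,0,.13))
a=camera("side")[150:240,185:290]; cv2.imwrite("pics/p3.png",cv2.resize(a,(560,480),interpolation=2))
E
```

```text
6.675 [0.502  0.2551 0.3594] 0.04723197949277335 (array([0.0013, 0.0002, 0.0304]), 'twist', np.float64(-0.0237380749630105), 'tip err')
```

View pics/p3.png

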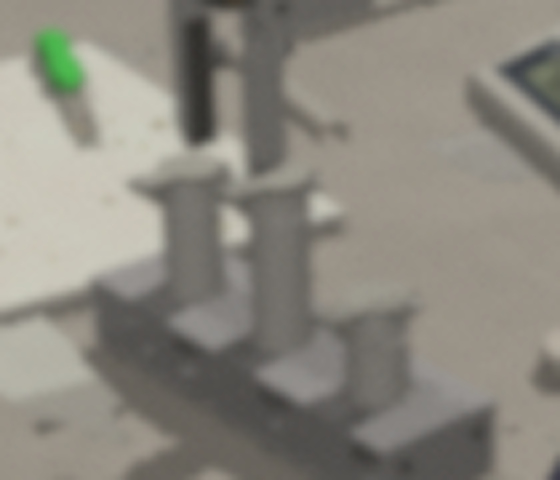

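The fingers, at (200,140) and (265,168), straddle the tall lip at (240,190). I go down and close.

>>> move_arm(
  motion=[
    [0.5, 0.001, 0, 0.015, 0],
    [0.5, 0.001, 0, 0.029, 0],
    [1, 0.001, 0, 0.029, 0],
    [1, 0.001, 0, 0.029, 0],
    [1, 0.001, 0, 0.029, 0],
  ],
)

```text
time: 7.35
position: [0.5015, 0.2552, 0.331]
tcp_rot: [-0.1, 0.995, 0.0, 0.0]
ft_force: [0.7, -0.2, 0.8]
finger_gap: 0.0203
grasp_force: 0.0
```

>>> move_arm(
  motion=[
    [1, 0, 0, 0, 0],
    [1, 0, 0, 0, 0],
  ],
)

```text
time: 7.6
position: [0.5013, 0.2557, 0.331]
tcp_rot: [-0.1, 0.995, 0.001, 0.0]
ft_force: [-0.6, 4.5, 0.9]
finger_gap: 0.0155
grasp_force: 30.0
```

>>> move_arm(
  motion=[
    [1, 0, 0, -0.005, 0],
    [1, -0.001, 0, -0.01, 0],
    [1, -0.0025, 0, -0.015, 0],
    [1, -0.005, 0, -0.02, 0],
    [1, -0.007, 0, -0.024, 0],
  ],
)

```text
time: 8.22
position: [0.508, 0.2571, 0.3545]
tcp_rot: [-0.1, 0.995, 0.001, -0.001]
ft_force: [-1.7, 6.3, -4.7]
finger_gap: 0.0153
grasp_force: 30.0
```

>>> move_arm(
  motion=[
    [1, -0.004, 0, -0.004, 0],
    [1, -0.007, 0, -0.008, 0],
    [1, -0.01, 0, -0.011, 0],
    [1, -0.014, 0, -0.014, 0],
    [1, -0.018, 0, -0.017, 0],
  ],
)

```text
time: 8.85
position: [0.5256, 0.2607, 0.3711]
tcp_rot: [-0.1, 0.995, 0.0, -0.001]
ft_force: [-2.4, 6.0, -5.1]
finger_gap: 0.0153
grasp_force: 30.0
```

```bash
python3 - <<'E'
from h import *
from cell import arm,camera
import cv2
s=arm.read_state(); print(s['time'],s['position'],s['finger_gap'],s['grasp_force'],s['ft_force'])
a=camera("side")[150:240,185:290]; cv2.imwrite("pics/p4.png",cv2.resize(a,(560,480),interpolation=2))
E
```

```text
8.85 [0.5256 0.2607 0.3711] 0.015340915526641335 29.99624490737915 [-2.4478  6.0215 -5.1037]
```

View pics/p4.png

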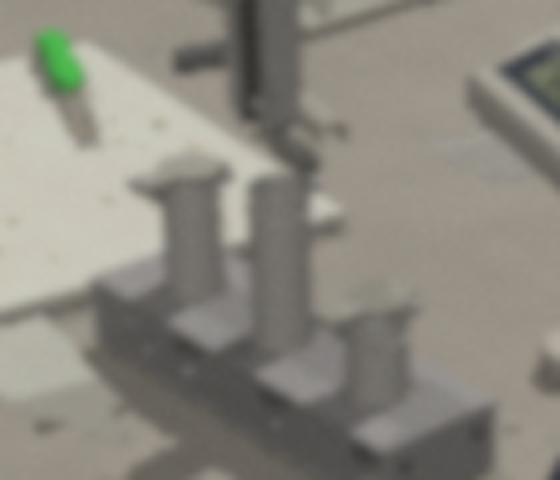

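The tall cap is lifted to about 1 rad with its lip (290,140) still pinched. I carry on along the arc.

>>> move_arm(
  motion=[
    [1, -0.0035, 0, -0.0015, 0],
    [1, -0.007, 0, -0.003, 0],
    [1, -0.0105, 0, -0.0045, 0],
    [1, -0.014, 0, -0.0055, 0],
    [1, -0.018, 0, -0.006, 0],
  ],
)

```text
time: 9.52
position: [0.5431, 0.2643, 0.3775]
tcp_rot: [-0.1, 0.995, 0.001, -0.001]
ft_force: [-5.1, 6.0, -0.5]
finger_gap: 0.0155
grasp_force: 30.0
```

>>> move_arm(
  motion=[
    [1, -0.004, 0, -0.0005, 0],
    [1, -0.008, 0, -0.0005, 0],
    [1, -0.011, 0, 0, 0],
    [1, -0.015, 0, 0.0005, 0],
    [1, -0.019, 0, 0.0015, 0],
  ],
)

```text
time: 10.15
position: [0.5618, 0.2682, 0.3764]
tcp_rot: [-0.1, 0.995, 0.001, -0.001]
ft_force: [-5.2, 6.2, 2.5]
finger_gap: 0.0153
grasp_force: 30.0
```

>>> move_arm(
  motion=[
    [1, -0.003, 0, 0.001, 0],
    [1, -0.006, 0, 0.002, 0],
    [1, -0.009, 0, 0.0035, 0],
    [1, -0.009, 0, 0.0035, 0],
  ],
)

```text
time: 10.65
position: [0.5707, 0.27, 0.3729]
tcp_rot: [-0.1, 0.995, 0.001, -0.0]
ft_force: [-4.2, 5.6, 3.0]
finger_gap: 0.0154
grasp_force: 30.0
```

```bash
python3 - <<'E'
from h import *
from cell import arm,camera
import cv2
s=arm.read_state(); print(s['time'],s['position'],s['finger_gap'],s['grasp_force'],s['ft_force'])
a=camera("side")[150:240,185:290]; cv2.imwrite("pics/p5.png",cv2.resize(a,(560,480),interpolation=2))
E
```

```text
10.65 [0.5707 0.27   0.3729] 0.01540520168962814 30.005511045455933 [-4.2332  5.5991  2.9588]
```

View pics/p5.png

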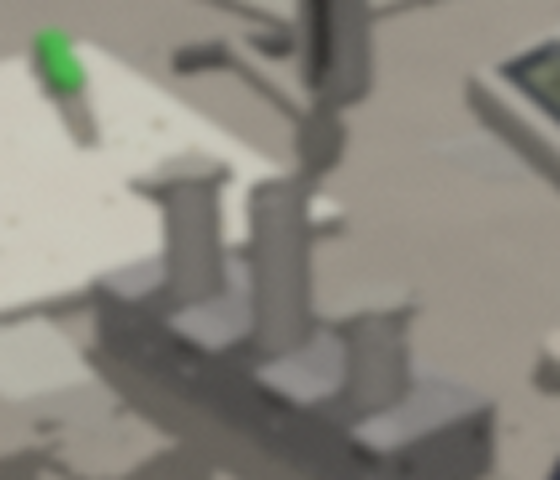

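The tall cap (320,140) now leans back past upright, at about 1.9 rad. I release it and go straight up.

>>> move_arm(
  motion=[
    [0.5, 0, 0, 0, 0],
    [0.5, 0, 0, 0, 0],
    [0.5, 0, 0, 0, 0],
    [0.5, 0, 0, 0, 0],
  ],
)

```text
time: 11.2
position: [0.571, 0.2691, 0.3726]
tcp_rot: [-0.1, 0.995, -0.0, -0.0]
ft_force: [-0.8, -0.5, 0.3]
finger_gap: 0.0465
grasp_force: 0.0
```

>>> move_arm(
  motion=[
    [0.5, 0, 0, -0.02, 0],
    [0.5, 0, 0, -0.05, 0],
    [0.5, 0, 0, -0.1, 0],
    [0.5, 0, 0, -0.12, 0],
    [0.5, 0, 0, -0.12, 0],
  ],
)

```text
time: 11.82
position: [0.5708, 0.2691, 0.4939]
tcp_rot: [-0.1, 0.995, 0.0, 0.001]
ft_force: [0.3, 0.3, -1.1]
finger_gap: 0.0469
grasp_force: 0.0
```

```bash
python3 - <<'E'
from h import *
from cell import arm,camera
import cv2
s=arm.read_state(); print(s['time'],s['position'],s['finger_gap'],s['ft_force'])
a=camera("side")[130:255,180:345]; cv2.imwrite("pics/p6.png",cv2.resize(a,(792,600),interpolation=2))
E
```

```text
11.825 [0.5708 0.2691 0.4939] 0.046863543915227054 [ 0.275   0.2524 -1.0673]
```

View pics/p6.png

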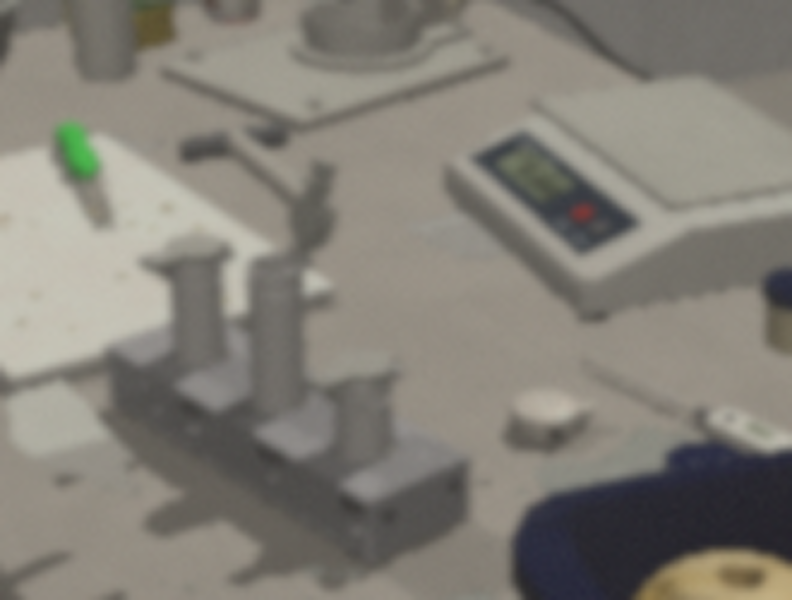

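The tall cap (315,210) stands open, leaning back. The short cap (360,370) and the middle cap (185,250) are shut, and the arm is clear. I hand in the job.

```bash
python3 -c "
from cell import arm
print(arm.close_job())"
```

```text
the job is handed in; nothing more can be done
None
```

I handed the job in at about 12 s: the short vial's cap snapped shut under a light press (about 8 N at most), the tall cap stands open at roughly 1.9 rad, the middle cap is still shut, and the gripper is clear; the judge's result was not shown.

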